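Fit a loose tenon and offer up a drawer divider over it

ROBOT

A 6-joint arm with a two-finger parallel gripper is mounted at the origin on the work surface. World frame = base frame: x ahead of the robot, y to its left, z up, the work surface at z = 0. Lengths are in mm, angles in degrees, forces in N, time in s.
With the tool pointing down it reaches from about 300 to 850 mm from the base axis. Payload 4.2 kg.
Tool frame: the origin (TCP) lies midway between the tips of the shut fingers; the grasp point (between the pads) lies 19 mm behind it; x points along the fingers, z is the direction in which the jaws open and shut, and the axes are right-handed (so a half turn about x gives the same grasp; the last joint's range is limited). The gripper opens to 91 mm and grips with 3 to 60 N. Pads are 32 mm wide; open, the fingers measure 118 mm over their backs; the gripper's body (76 mm by 178 mm) begins 60 mm behind the grasp point.
Start: joints at [62.452, 18.312, 89.639, -0, 72.044, -1.146], TCP at [255.687, 515.041, 213.976] pointing down, gripper open.
Joint ranges: [-177.97, 177.97], [-48.28, 115.42], [12.27, 149.76], [-77.06, 257.06], [2.81, 150.46], [-146.56, 146.56]. Speed limits (degrees/s): [147.25, 147.25, 180, 180, 180, 180].

INTERFACE

Orientations are given as [roll, pitch, yaw] about the fixed x, y, z axes, in that order (R = Rz(yaw) Ry(pitch) Rx(roll)).
In Python, from workcell import env gives the robot as it stands.
- The arm moves only by the tool send_rows, never from a script. Its argument "commands" is a list that holds one entry, the list of rows, each a list of 6 numbers: the shift along the tool's x, y, z normalised to -1 to 1, where 1 is 0.1 m, then the turn, a rotation vector about the tool's x, y, z normalised to -1 to 1, where 1 is 2 pi rad. In form: [[[x, y, z, wx, wy, wz], ...]]. A call has 1 to 20 rows; each row is the pose to reach, as a shift and turn from the pose commanded when the call began, along the tool's axes at that moment, turning the shorter way round; what a row does not reach only later rows make up. A row lasts 1/8 s, in which the tool goes at most 62.5 mm and 10.7 degrees, less where a joint would pass 70% of its speed; a pose out of reach is approached as far as the arm can. A call with a number of a shift or a turn outside -1 to 1 is refused whole. A call with a gripper value outside its range is refused whole. "jaw" is the closure, from -1 (fully open) to 1 (shut), so that 0 is half open, set as the call begins (left out, the last holds). The fingers move at their own pace and stop on an object; "force" is the grip in N (left out, the last holds). Time passes only in rows, so rows that repeat a pose let the fingers close. It gives the time, the measured TCP pose, the force and the opening at its end, in the units of the state.
- env.state(): the state, without advancing time (a new reading comes with each control period).
- env.grab_frame(name): name is "side" or "top" or "wrist"; returns (picture, depth): 400x640x3 uint8, red, green, blue; 400x640 float32, mm along the optical axis (not along the pixel's ray), 0 where there is no reading.
- env.get_calibration(name): a dict with "mtx" (3x3 intrinsics, pixels), "dist_coeffs" ([k1, k2, p1, p2, k3] as OpenCV has them; the pictures are not rectified), "camera_from_world" (4x4, takes a point from world to camera coordinates). Camera axes: x right, y up, looking along -z (the intrinsics and any distortion apply to the point x, -y, -z); pixel columns grow to the right and rows downward; lengths in mm; the calibration is good to about 2 mm. A picture is of the moment at which its call begins: read the wrist's pose just before it. get_calibration takes no time and is no camera call; for the wrist camera it gives the pose at the moment of the call.
- env.job_done(): hands the job in, once; it reports no verdict.
The state is a dict: "time_s": time; "qpos": joint angles; "qvel": joint speeds; "effort": joint torques, N m; "ee_pos": TCP position; "ee_rot": TCP orientation; "force": force on the tool from outside, world axes, zero at the start; "torque": the same for the moment, N m; "gripper_width": finger opening in mm.
Only numpy, scipy, OpenCV 4.12 (cv2) and the standard library are available. Lean on these libraries where they do the work, as an engineer would, in place of code of your own. Each camera call takes 0.05 s, during which the arm holds its last target.

TASK

Push the larger loose tenon fully home into the mortise of the rail that is held in the bar clamp, and let it go. Then pick up the drawer divider, carry it upright over the clamps and stop with its lower end about 10 mm clear above the tenon, its mortise centred over the tenon and its faces parallel with the rail's, never letting it touch the tenon. Finish still holding the divider there, so I can sight the joint before it goes down; leave the other things on the bench alone.

Things in the scene. Friction and masses are not known exactly. Their poses are not given: they have to be found in the camera images.
- tenon: the larger loose tenon: a plain wooden block 40 (x) by 16 (y) by 70 mm (z), its ends tapering by 2 mm a side over the last 4 mm, about 30 g, loose, standing on end on the bench. Origin at the centre of its lower end; z along its length, up
- tenon_top (a point): centre of the upper end of the larger tenon (70 mm above its origin along its z; axes as the tenon's)
- small_tenon: a smaller loose tenon, 26 by 16 by 50 mm tall, standing on end; too narrow for this joint and not wanted: leave it alone
- divider: the drawer divider: a loose wooden block 60 (x) by 45 (y) by 130 mm (z), about 0.2 kg, standing on end on the bench. Each end has a mortise in its centre for the tenon (long side along x, 38 mm deep, 2 mm wider and longer than the tenon); both ends are alike and it may be turned half round, but keep it upright as it stands. Origin at the centre of its lower end; z up
- work_clamp: a parallel-jaw bar clamp fixed on the bench, holding the rail: steel bar along x, about 0.46 m long, 10 mm thick and 30 mm high, from x = -140 to +320 mm, two jaws 42 mm wide (y) and 125 mm high at x = -176 to -140 mm and x = 140 to 186 mm, handle beyond the jaw at +x to x = 287 mm. The wooden rail lies along its bar between the jaws: 280 (x) by 45 (y) by 60 mm, its top 90 mm above the bench. Origin on the bench under the middle of the rail; z up
- mortise (a point): centre of the mouth of the mortise in the rail's top, 90 mm above the bench, 20 mm from the rail's middle towards -x. The mortise is 42 (x) by 18 mm (y), 34 mm deep; x runs along the rail, z up. Seated, the tenon stands 36 mm out of the rail, its top 126 mm above the bench
- spare_clamp: a second, empty bar clamp of 2.2 kg lying loose on the bench roughly along the first, between the rail and the parts: bar along x 30 mm high, from x = -155 to +335 mm, two jaws 42 mm wide and 125 mm high at x = -191 to -155 mm and 155 to 201 mm, handle to x = 302 mm. Origin on the bench under its middle. Leave it alone
- glue: an upright white glue bottle, 60 mm across and 165 mm tall; origin at the centre of its base. Leave it alone
- mallet: a wooden mallet lying on its side: head 90 by 130 by 60 mm high, handle 26 mm thick reaching 255 mm to -x from the origin, which lies on the bench under the head's centre. Leave it alone
Mind the look-alikes: they are no part of the job. Leave any turquoise look-alike of the tenon alone.

How it is judged:
By the outcome, as a careful person would: the job done as asked, in the order asked, and still so for the second after the job is handed in, while the arm keeps its last pose, push and grip.
It also fails if it takes over 67 s, if anything falls off the work surface, if the arm or the gripper's body presses on something with over 40 N, if the wrist force passes 120 N, or if a joint passes its speed limit or range.

## Working session

There is one attempt and no reset: what is moved stays moved. The work goes in short steps, Python scripts to look and compute and a tool call to move; the robot and the scene stay as the last step left them, time stands still between calls to the robot, and variables do not carry over. Pictures are saved under pics/ and viewed, and the job is handed in when it is done.

Besides the shell and the picture viewer there is one more tool, called in YAML: its name, and indented under it one key for each argument. send_rows: Moves the arm, as the interface text tells. Its arguments: {"type":"object","properties":{"commands":{"type":"array","items":{"type":"array","items":{"type":"array","items":{"type":"number","minimum":-1,"maximum":1}}}},"jaw":{"type":"number"},"force":{"type":"number"}},"required":["commands"]}

```bash
mkdir -p pics; ls; python3 - <<'E'
from workcell import env
import cv2,numpy as np
print(env.state())
for n in ["side","top","wrist"]:
    p,d=env.grab_frame(n); cv2.imwrite(f"pics/{n}0.png",p[:,:,::-1]); np.save(f"{n}0.npy",d)
    c=env.get_calibration(n); print(n,{k:np.round(v,3).tolist() for k,v in c.items()}); np.savez(f"{n}0cal.npz",**c); np.save(f"{n}0rgb.npy",p)
E
```

```text
pics
{'time_s': 0.0, 'qpos': array([ 6.24531364e+01,  1.83523668e+01,  8.97063599e+01, -6.35425870e-04,
        7.20450538e+01, -1.14670697e+00]), 'qvel': array([-0.00827614,  0.07384618, -0.07290559,  0.10183743, -0.01210086,
        0.02911186]), 'effort': array([-1.86174795e-03, -4.12445498e+01, -2.31977499e+01,  7.24719674e-02,
        4.54881415e-02, -1.41954201e-04]), 'ee_pos': array([255.43928033, 514.57451882, 213.11333484]), 'ee_rot': array([ 179.18681827,   89.89621778, -117.21314193]), 'force': array([-0.64952202, -0.48869569,  0.40130093]), 'torque': array([ 0.04182185, -0.03823291,  0.00602262]), 'gripper_width': 90.94166579340295}
side {'mtx': [[412.4, 0.0, 324.263], [0.0, 412.4, 191.727], [0.0, 0.0, 1.0]], 'dist_coeffs': [-0.04, 0.0, 0.0, 0.0, 0.0], 'camera_from_world': [[0.993, -0.121, -0.007, -563.657], [0.088, 0.681, 0.727, -125.467], [-0.083, -0.722, 0.687, -1139.059], [0.0, 0.0, 0.0, 1.0]]}
top {'mtx': [[483.73, 0.0, 314.814], [0.0, 483.73, 191.117], [0.0, 0.0, 1.0]], 'dist_coeffs': [-0.113, 0.0, 0.0, 0.0, 0.0], 'camera_from_world': [[-0.029, -1.0, 0.002, 40.631], [0.993, -0.029, 0.113, -537.326], [-0.113, 0.006, 0.994, -1440.335], [0.0, 0.0, 0.0, 1.0]]}
wrist {'mtx': [[350.37, 0.0, 318.084], [0.0, 350.37, 199.282], [0.0, 0.0, 1.0]], 'dist_coeffs': [-0.025, 0.0, 0.0, 0.0, 0.0], 'camera_from_world': [[0.444, 0.896, -0.0, -574.494], [-0.86, 0.426, -0.282, 31.835], [-0.253, 0.125, 0.959, -392.207], [0.0, 0.0, 0.0, 1.0]]}
```

View pics/side0.png

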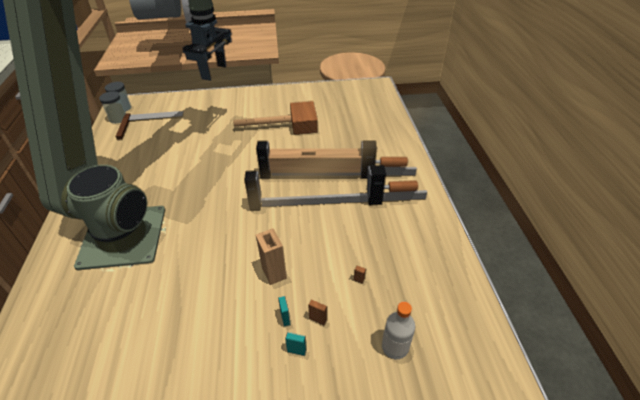

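View pics/top0.png

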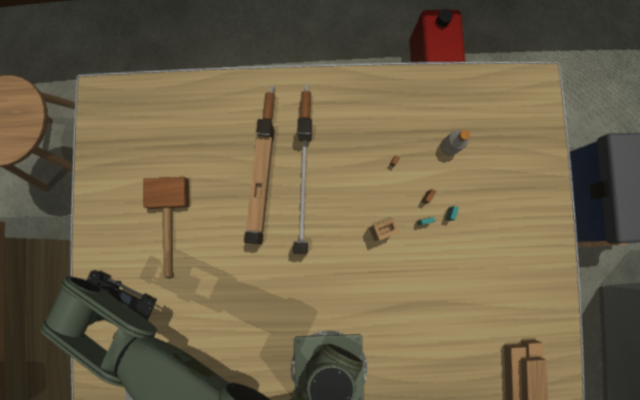

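View pics/wrist0.png

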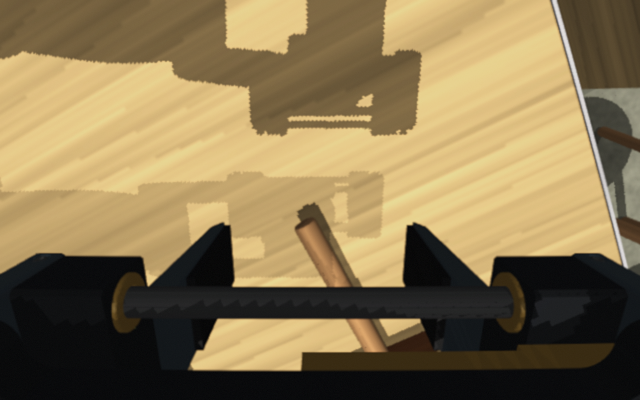

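The top view shows these candidates for the tenon: brown blocks at (429,197) and (394,161), the second smaller, and turquoise blocks at (452,213) and (426,221). The divider is at (383,230). The clamp with the rail is at about (260,185), and the empty spare is at (303,170). Next I'll measure them.

```bash
cat > h.py <<'E'
import numpy as np,cv2
def cloud(d,c):
    v,u=np.mgrid[0:400,0:640]
    uv=np.stack([u,v],-1).reshape(-1,1,2).astype(np.float64)
    n=cv2.undistortPoints(uv,c["mtx"],c["dist_coeffs"]).reshape(400,640,2)
    P=np.stack([n[...,0]*d,-n[...,1]*d,-d,np.ones_like(d)],-1)
    W=P@np.linalg.inv(c["camera_from_world"]).T
    W=W[...,:3]; W[d<=0]=np.nan
    return W
def proj(p,c):
    p=np.atleast_2d(p).astype(float); q=(np.c_[p,np.ones(len(p))]@c["camera_from_world"].T)[:,:3]
    q=q*[1,-1,-1]
    return cv2.projectPoints(q.reshape(-1,1,3),np.zeros(3),np.zeros(3),c["mtx"],c["dist_coeffs"])[0].reshape(-1,2)
def pix2z(u,v,z,c):
    n=cv2.undistortPoints(np.array([[[u,v]]],float),c["mtx"],c["dist_coeffs"]).ravel()
    M=np.linalg.inv(c["camera_from_world"]); r=M[:3,:3]@[n[0],-n[1],-1]; o=M[:3,3]
    return o+r*(z-o[2])/r[2]
E
python3 - <<'E'
from h import *
for cam in ["top","side"]:
    c=np.load(cam+"0cal.npz"); d=np.load(cam+"0.npy"); rgb=np.load(cam+"0rgb.npy"); W=cloud(d,c)
    m=(W[...,2]>14)&(W[...,2]<200)&(W[...,0]>280)&(W[...,0]<1000)&(abs(W[...,1])<500)
    n,l,s,_=cv2.connectedComponentsWithStats(m.astype(np.uint8))
    print(cam)
    for i in range(1,n):
        if s[i,4]<15: continue
        p=W[l==i]; zt=np.percentile(p[:,2],95); t=p[p[:,2]>zt-12]
        r=cv2.minAreaRect(t[:,:2].astype(np.float32))
        print(s[i].tolist(),"zmax %.0f"%zt,"topctr",np.round(r[0],1),np.round(r[1],1),round(r[2],1),rgb[l==i].mean(0).round())
rgb=np.load("top0rgb.npy")[:,:,::-1]
cv2.imwrite("pics/crop.png",cv2.resize(rgb[120:260,360:480],None,fx=5,fy=4.2,interpolation=cv2.INTER_CUBIC))
cv2.imwrite("pics/crop2.png",cv2.resize(rgb[80:260,235:325],None,fx=4,fy=3.3,interpolation=cv2.INTER_CUBIC))
E
```

```text
top
[244, 85, 32, 159, 2442] zmax 125 topctr [565.2 189. ] [ 39.8 360. ] 83.0 [117.  92.  65.]
[292, 84, 20, 170, 1139] zmax 126 topctr [548.7  62.2] [ 41.8 389.7] 86.5 [92. 81. 68.]
[441, 130, 29, 25, 514] zmax 165 topctr [ 673.5 -403.9] [26.2 25.3] 65.2 [91. 80. 64.]
[390, 156, 10, 11, 61] zmax 53 topctr [ 624.8 -221. ] [15.3 25. ] 50.6 [107.  77.  49.]
[157, 177, 32, 100, 1510] zmax 62 topctr [478.4 458.3] [ 83.4 225.8] 89.8 [114.  81.  52.]
[422, 189, 14, 16, 115] zmax 73 topctr [ 509.2 -319. ] [16.5 37.8] 56.3 [100.  72.  46.]
[445, 206, 14, 15, 140] zmax 72 topctr [ 459.  -387.9] [17.4 39.8] 68.9 [58. 90. 79.]
[418, 216, 17, 9, 87] zmax 74 topctr [ 438.6 -306.5] [15.7 37.2] 10.6 [ 69. 110.  98.]
[369, 218, 30, 22, 405] zmax 133 topctr [ 415.2 -171.9] [42.9 62.5] 19.3 [127. 100.  69.]
side
[233, 106, 85, 27, 1026] zmax 64 topctr [549.9 455.7] [89.8 87.4] 0.7 [133.  94.  61.]
[244, 140, 184, 70, 6116] zmax 126 topctr [555.2 131.2] [186.6 392.5] 86.4 [100.  82.  62.]
[256, 228, 31, 54, 1117] zmax 132 topctr [ 417.6 -173.8] [46.2 62.2] 19.9 [124.  96.  66.]
[354, 265, 13, 17, 155] zmax 52 topctr [ 628.  -223.9] [16.8 25.3] 58.2 [100.  68.  42.]
[278, 296, 13, 29, 223] zmax 72 topctr [ 439.2 -308.3] [16. 41.] 9.6 [ 45. 106.  97.]
[308, 299, 20, 26, 352] zmax 71 topctr [ 513.6 -320.4] [18.7 41.5] 59.2 [95. 63. 39.]
[382, 302, 33, 56, 1328] zmax 165 topctr [ 673.7 -406. ] [27.7 26.8] 62.8 [125. 109.  93.]
[285, 333, 22, 22, 364] zmax 72 topctr [ 459.7 -389.5] [15.7 40.3] 70.2 [34. 93. 85.]
```

View pics/crop.png

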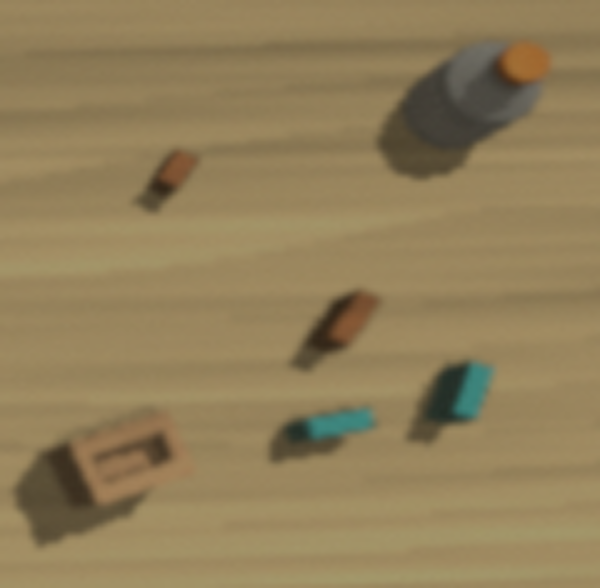

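View pics/crop2.png

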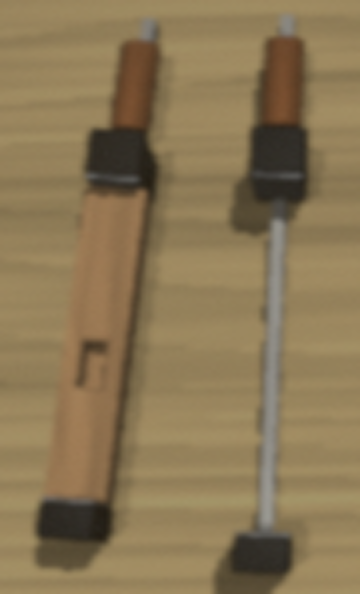

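The choice is the brown block at about (511,-320): it stands 72 mm tall with a 40x17 top. The other brown block is only 52 mm tall, so it is the small tenon. The rest are turquoise, the look-alikes. I'll work out the wrist camera mount next so I can look down on the mortise on the way over.

```bash
cat >> h.py <<'E'
from scipy.spatial.transform import Rotation as Rn
def Rst(s): return Rn.from_euler('xyz',s["ee_rot"],degrees=True).as_matrix()
def Rdown(a):
    a=np.radians(a); x=np.array([0,0,-1.]); z=np.array([np.cos(a),np.sin(a),0]); y=np.cross(z,x); return np.stack([x,y,z],1)
def rel(p0,R0,p,a):
    """norm units from pose (p0,R0) to tcp p, jaw-axis yaw a"""
    return np.r_[R0.T@(np.array(p)-p0)/100, Rn.from_matrix(R0.T@Rdown(a)).as_rotvec()/(2*np.pi)]
def yawz(R): return np.degrees(np.arctan2(R[1,2],R[0,2]))
E
python3 - <<'E'
from h import *
from workcell import env
s=env.state(); R=Rst(s); p=s["ee_pos"]; print(R.round(3), yawz(R))
c=np.load("wrist0cal.npz"); M=np.linalg.inv(c["camera_from_world"])
T=np.eye(4);T[:3,:3]=R;T[:3,3]=p
Tc=np.linalg.inv(T)@M; np.save("tc.npy",Tc); print(Tc.round(3))
print("look pt at z=90", pix2z(320,200,90,c)-p)
print("tcp pix",proj(p,c))
# rail measure from both cams: top surface points z 80..100 away from jaws
for cam in ["top","side"]:
    cc=np.load(cam+"0cal.npz"); W=cloud(np.load(cam+"0.npy"),cc)
    m=(W[...,2]>84)&(W[...,2]<97)&(W[...,0]>440)&(W[...,0]<680)&(W[...,1]>130)&(W[...,1]<250)
    q=W[m]; r=cv2.minAreaRect(q[:,:2].astype(np.float32)); print(cam,len(q),np.median(q[:,2]),r)
    for x in (460,500,540,580,620,660):
        k=q[abs(q[:,0]-x)<8][:,1]; print(x,np.percentile(k,[3,97]).round(1))
    print(proj([[545,190,90]],cc))
s=s
for (x,y,z) in [(545,190,90)]:
  for yaw in (90,-90):
    for dx in (0,):
      pass
E
```

```text
[[-0.001 -0.896  0.445]
 [-0.001  0.445  0.896]
 [-1.     0.    -0.001]] 63.59681339628423
[[-1.00000e-03  2.82000e-01 -9.59000e-01 -1.71921e+02]
 [ 1.00000e-03  9.59000e-01  2.82000e-01  8.07290e+01]
 [ 1.00000e+00 -1.00000e-03 -2.00000e-03 -4.35000e-01]
 [ 0.00000e+00  0.00000e+00  0.00000e+00  1.00000e+00]]
look pt at z=90 [   6.71553142   -1.58597499 -123.32314091]
tcp pix [[318.31168296 253.30490693]]
top 1128 88.95212539315912 ((560.1627197265625, 191.1765594482422), (46.541290283203125, 244.48211669921875), 82.64210510253906)
460 [182.8 224.7]
500 [177.5 220.8]
540 [171.1 214.8]
580 [167.5 211.2]
620 [161.7 204.7]
660 [157.2 200.3]
[[258.38958357 188.138394  ]]
side 857 90.94546353458111 ((560.0368041992188, 189.00868225097656), (52.5177116394043, 242.40911865234375), 84.35627746582031)
460 [178.2 222.6]
500 [174.5 215.5]
540 [168.4 215.5]
580 [162.2 210. ]
620 [158.5 206.2]
660 [153.7 200.8]
[[309.15910317 153.39480907]]
```

```bash
cat >> h.py <<'E'
def plan(p,a,p0=None,a0=None):
    from workcell import env
    s=env.state(); R=Rst(s) if a0 is None else Rdown(a0); q=s["ee_pos"] if p0 is None else np.array(p0,float)
    v=rel(q,R,p,a); print("at",s["ee_pos"].round(1),"yaw %.2f"%yawz(Rst(s)),"t",round(s["time_s"],2),"w",round(s["gripper_width"],1)); print("move",v.round(4).tolist()); return v
E
python3 - <<'E'
from h import *
plan((545,192,225),83,p0=(255.687,515.041,213.976))
E
```

```text
at [255.5 514.7 213.3] yaw 63.60 t 0.15 w 91.0
move [-0.1083, -4.0278, -1.607, -0.0539, -0.0002, -0.0]
```

send_rows:
  commands:
    - [[-0.02,-0.25,-0.1,0,0,0],[-0.04,-0.6,-0.24,0,0,0],[-0.05,-1,-0.4,0,0,0]]
  jaw: 0

```text
time_s: 0.52
ee_pos: [327.8, 434.1, 218.7]
ee_rot: [173.7, 90.0, -122.6]
force: [-0.4, 0.2, -1.3]
gripper_width: 63.9
```

send_rows:
  commands:
    - [[-0.02,-0.4,-0.16,0,0,0],[-0.04,-0.8,-0.32,0,0,0],[-0.05,-1,-0.4,0,0,0]]

```text
time_s: 0.9
ee_pos: [400.3, 352.7, 223.8]
ee_rot: [-161.8, 90.0, -98.3]
force: [-0.1, 0.1, -0.6]
gripper_width: 46.0
```

send_rows:
  commands:
    - [[0,-0.4,-0.16,0,0,0],[0,-0.8,-0.32,0,0,0],[0,-1,-0.4,0,0,0]]

```text
time_s: 1.27
ee_pos: [472.1, 272.5, 223.6]
ee_rot: [177.2, 90.0, -119.3]
force: [0.5, -0.5, 0.4]
gripper_width: 45.8
```

send_rows:
  commands:
    - [[0,-0.3,-0.12,-0.02,0,0],[0,-0.7,-0.28,-0.035,0,0],[0,-0.9,-0.36,-0.05,0,0],[0,-1,-0.4,-0.054,0,0],[0,-1,-0.4,-0.054,0,0],[0,-1,-0.4,-0.054,0,0]]

```text
time_s: 2.02
ee_pos: [542.4, 194.2, 223.7]
ee_rot: [85.3, 90.0, 168.4]
force: [-0.5, 0.4, -0.9]
gripper_width: 45.5
```

```bash
python3 - <<'E'
from h import *
from workcell import env
s=env.state();print(s["ee_pos"],yawz(Rst(s)),s["time_s"],s["qpos"].round(1))
c=env.get_calibration("wrist"); p,d=env.grab_frame("wrist")
np.savez("w1.npz",rgb=p,d=d,**c); cv2.imwrite("pics/w1.png",p[:,:,::-1])
E
```

```text
[542.36988792 194.15960903 223.74141501] 83.02977666936317 2.025 [ 18.5  18.1  88.5   0.   73.4 -64.5]
```

View pics/w1.png

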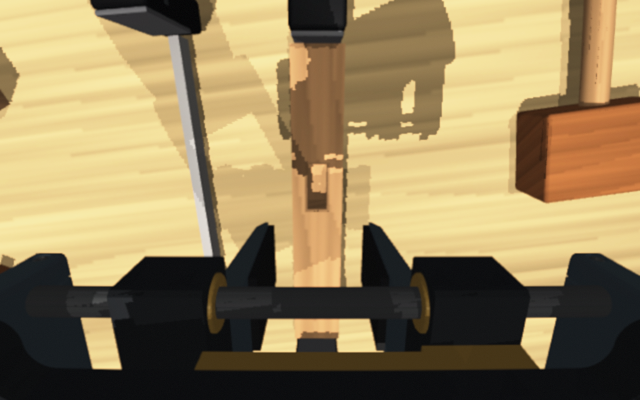

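The wrist view shows the rail running vertically, with the mortise at about (317,188) and the -x jaw at (318,20). The spare clamp's bar is at the left.

```bash
python3 - <<'E'
from h import *
f=np.load("w1.npz"); W=cloud(f["d"],f); rgb=f["rgb"]
cv2.imwrite("pics/w1c.png",cv2.resize(rgb[130:230,270:370,::-1],None,fx=6,fy=6,interpolation=cv2.INTER_NEAREST))
# rail edges by depth, rows
L=[];Rr=[]
for v in list(range(60,205,8)):
    row=W[v]; ok=(abs(row[:,2]-90)<8); u=np.where(ok[250:400])[0]+250
    if len(u)>5: L.append(row[u[0]][:2]);Rr.append(row[u[-1]][:2])
    if v%3==0: print(v,u[0],u[-1],row[u[0]].round(1),row[u[-1]].round(1))
L=np.array(L);Rr=np.array(Rr)
for E in (L,Rr,(L+Rr)/2):
    vx,vy,x0,y0=cv2.fitLine(E.astype(np.float32),cv2.DIST_HUBER,0,.01,.01).ravel(); print(np.degrees(np.arctan(vy/vx)), "y at 540",y0+(540-x0)*vy/vx)
# depth hole
low=(W[...,2]<82)&(W[...,2]>40)
low[:, :297]=0; low[:,340:]=0; low[:140]=0; low[225:]=0
n,l,s,_=cv2.connectedComponentsWithStats(low.astype(np.uint8)); print(s)
# jaw face at top
print("jaw", [W[v,318].round(1).tolist() for v in range(25,60,3)])
E
```

```text
60 290 344 [431.  184.9  90.7] [436.4 228.5  92. ]
84 291 344 [449.6 183.1  90.3] [454.9 226.7  91.4]
108 291 343 [468.7 180.5  92.1] [474.  223.9  91.9]
132 291 343 [488.4 177.7  92.3] [493.9 221.9  90.8]
156 292 342 [509.2 175.5  90.8] [514.4 218.9  91.7]
180 292 342 [530.6 172.5  91. ] [535.8 216.7  91.6]
204 293 341 [552.9 170.2  90.7] [558.4 213.6  90.1]
-6.9014535 y at 540 171.77223
-6.861025 y at 540 216.20769
-6.96927 y at 540 193.82837
[[     0      0    640    400 255174]
 [   308    164     20     44    826]]
jaw [[413.9, 209.9, 125.5], [416.1, 209.7, 126.8], [417.4, 209.5, 123.4], [419.4, 209.3, 123.3], [420.9, 209.1, 120.1], [421.3, 209.1, 108.9], [421.1, 209.1, 92.1], [423.3, 208.8, 91.7], [425.2, 208.6, 89.4], [427.9, 208.3, 92.5], [430.0, 208.0, 91.4], [432.1, 207.8, 90.1]]
```

View pics/w1c.png

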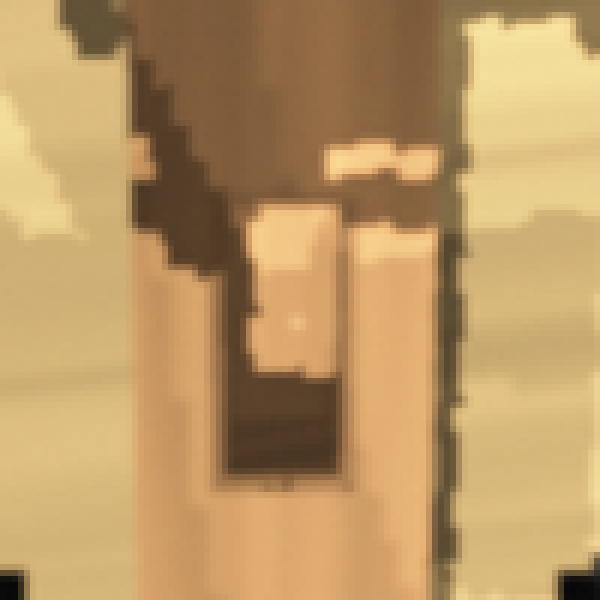

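```bash
python3 - <<'E'
from h import *
f=np.load("w1.npz")
a=pix2z(317,163.3,90,f);b=pix2z(317,208.7,90,f);l=pix2z(306.8,186,90,f);r=pix2z(327.2,186,90,f)
print(a,b,np.linalg.norm(a-b),(a+b)/2); print(l,r,np.linalg.norm(l-r),(l+r)/2)
# from jaw face: rail -x end at jaw
j=np.array([421.2,209.1-2]); 
d=np.array([np.cos(np.radians(-6.9)),np.sin(np.radians(-6.9))])
print("from jaw", j+120*d)
for cam in("top","side"):
    c=np.load(cam+"0cal.npz"); print(cam,proj([(a+b)/2],c))
rgb=np.load("top0rgb.npy"); cv2.imwrite("pics/tm.png",cv2.resize(rgb[165:215,235:285,::-1],None,fx=10,fy=10,interpolation=cv2.INTER_NEAREST))
plan((500,-310,195),58)
E
```

```text
[518.44897986 196.41929265  90.        ] [560.25533319 191.31972274  90.        ] 42.11622955037491 [539.35215652 193.8695077   90.        ]
[537.85568512 184.80944232  90.        ] [540.06892205 203.02561041  90.        ] 18.350127999737584 [538.96230358 193.91752637  90.        ]
from jaw [540.33088103 192.68357934]
top [[257.09897294 190.09536243]]
side [[307.20361171 152.76681498]]
at [542.3 194.3 223.9] yaw 83.05 t 2.08 w 45.7
move [0.288, -0.1898, -5.057, 0.0696, -0.0, -0.0001]
```

send_rows:
  commands:
    - [[0,0,-0.2,0,0,0],[0,0,-0.55,0,0,0],[0,0,-1,0,0,0]]

```text
time_s: 2.45
ee_pos: [530.1, 93.3, 224.0]
ee_rot: [-156.1, 90.0, -73.0]
force: [0.7, -1.0, -0.7]
gripper_width: 45.1
```

send_rows:
  commands:
    - [[0,0,-0.5,0,0,0],[0,0,-1,0,0,0]]

```text
time_s: 2.7
ee_pos: [517.5, -6.8, 224.2]
ee_rot: [-145.7, 90.0, -62.6]
force: [1.2, 0.1, 0.0]
gripper_width: 45.4
```

send_rows:
  commands:
    - [[0,-0.05,-0.5,0,0,0],[0,-0.1,-1,0,0,0]]

```text
time_s: 2.95
ee_pos: [515.3, -107.3, 224.3]
ee_rot: [-132.6, 90.0, -49.6]
force: [0.6, -0.2, 0.4]
gripper_width: 45.4
```

send_rows:
  commands:
    - [[0,-0.05,-0.5,0,0,0],[0,-0.1,-1,0,0,0]]

```text
time_s: 3.2
ee_pos: [513.0, -207.7, 224.2]
ee_rot: [-163.7, 90.0, -80.6]
force: [0.3, 1.1, 0.1]
gripper_width: 45.1
```

send_rows:
  commands:
    - [[0.05,0,-0.4,0.02,0,0],[0.12,0,-0.75,0.045,0,0],[0.2,0,-0.95,0.06,0,0],[0.28,0,-1,0.0696,0,0],[0.28,0,-1,0.0696,0,0],[0.28,0,-1,0.0696,0,0]]

```text
time_s: 3.95
ee_pos: [501.8, -304.8, 196.4]
ee_rot: [-84.3, 90.0, -26.3]
force: [0.7, 0.0, -0.2]
gripper_width: 45.7
```

```bash
python3 - <<'E'
from h import *
from workcell import env
s=env.state();print(s["ee_pos"],yawz(Rst(s)),s["time_s"],s["qpos"].round(1))
c=env.get_calibration("wrist"); p,d=env.grab_frame("wrist")
np.savez("w2.npz",rgb=p,d=d,**c); cv2.imwrite("pics/w2.png",p[:,:,::-1])
E
```

```text
[ 501.77631554 -304.81081576  196.38200494] 58.036232835319154 3.95 [-32.4  20.   89.7   0.   70.3 -90.4]
```

View pics/w2.png

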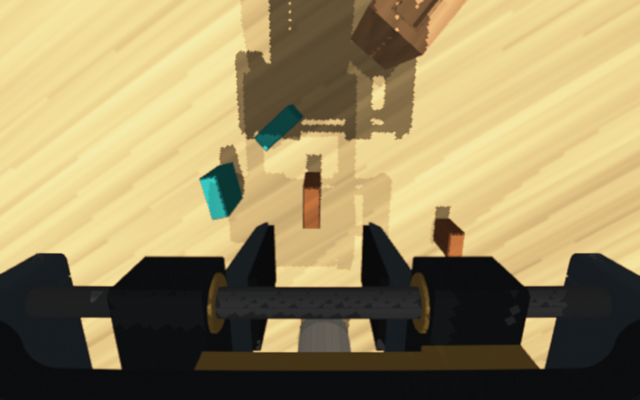

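The wanted brown tenon has its top at about (312,208), the turquoise blocks are at (278,128) and (220,192), and the small tenon is at (450,238).

```bash
python3 - <<'E'
from h import *
f=np.load("w2.npz"); W=cloud(f["d"],f); rgb=f["rgb"]
cv2.imwrite("pics/w2c.png",cv2.resize(rgb[160:240,272:352,::-1],None,fx=7,fy=7,interpolation=cv2.INTER_NEAREST))
m=np.zeros((400,640),bool); m[160:235,290:340]=True
m&=(W[...,2]>64)&(W[...,2]<78)
q=W[m]; r=cv2.minAreaRect(q[:,:2].astype(np.float32)); print(len(q),np.median(q[:,2]),r)
ys,xs=np.where(m); ru=cv2.minAreaRect(np.c_[xs,ys].astype(np.float32)); print(ru, xs.min(),xs.max(),ys.min(),ys.max())
# body (16x40, z 62-68)
m2=np.zeros((400,640),bool); m2[160:235,290:340]=True
m2&=(W[...,2]>20)&(W[...,2]<62); q2=W[m2]; print(cv2.minAreaRect(q2[:,:2].astype(np.float32)))
# side-face profile direction: left-most/right-most per row on top
L=[];R=[]
for v in range(ys.min()+2,ys.max()-1,3):
    u=xs[ys==v]; L.append(pix2z(u.min()-.5,v,70,f)[:2]);R.append(pix2z(u.max()+.5,v,70,f)[:2])
for E in(L,R):
    vx,vy,_,_=cv2.fitLine(np.array(E,np.float32),cv2.DIST_L2,0,.01,.01).ravel();print("ang",np.degrees(np.arctan(vy/vx)))
print("top corners mean",np.mean(L+R,0), np.linalg.norm(np.mean(L,0)-np.mean(R,0)))
for cam in("top","side"):
    cc=np.load(cam+"0cal.npz"); print(cam,proj([[*r[0],70]],cc))
E
```

```text
774 70.79317816249684 ((511.52569580078125, -317.9147033691406), (15.599778175354004, 39.73974609375), 57.789710998535156)
((311.5, 206.5), (43.0, 17.0), 90.0) 303 320 185 228
((495.06536865234375, -307.420654296875), (15.437000274658203, 0.9552440643310547), 57.21609115600586)
ang -32.620197
ang -31.784792
top corners mean [ 510.40841552 -317.14464633] 16.072220156957055
top [[430.30764579 195.24973114]]
side [[316.07763106 303.80240249]]
```

View pics/w2c.png

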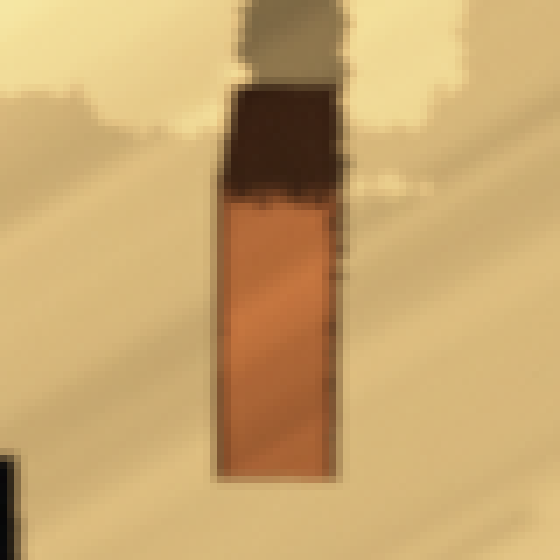

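```bash
python3 - <<'E'
from h import *
plan((511.4,-317.8,40),57.8)
E
```

```text
at [ 502.  -304.7  196.5] yaw 58.04 t 4.0 w 45.5
move [1.5651, -0.1479, -0.0615, 0.0007, 0.0, 0.0001]
```

send_rows:
  commands:
    - [[0.3,-0.1,-0.05,0,0,0],[0.65,-0.148,-0.062,0.0007,0,0],[0.9,-0.148,-0.062,0.0007,0,0],[0.9,-0.148,-0.062,0.0007,0,0]]

```text
time_s: 4.5
ee_pos: [510.3, -316.9, 104.5]
ee_rot: [88.5, 89.8, 146.3]
force: [-0.2, 0.3, 0.5]
gripper_width: 46.0
```

send_rows:
  commands:
    - [[0.2,0,0,0,0,0],[0.4,0,0,0,0,0],[0.58,0,0,0,0,0],[0.66,0,0,0,0,0],[0.66,0,0,0,0,0],[0.66,0,0,0,0,0]]

```text
time_s: 5.25
ee_pos: [512.1, -318.3, 41.1]
ee_rot: [-88.8, 89.9, -31.1]
force: [0.7, -0.7, 0.8]
gripper_width: 45.9
```

send_rows:
  commands:
    - [[0,0,0,0,0,0],[0,0,0,0,0,0],[0,0,0,0,0,0],[0,0,0,0,0,0],[0,0,0,0,0,0],[0,0,0,0,0,0]]
  jaw: 1
  force: 35

```text
time_s: 6.0
ee_pos: [511.4, -318.0, 40.0]
ee_rot: [-55.1, 90.0, 2.6]
force: [-0.2, 0.5, 1.3]
gripper_width: 16.0
```

```bash
python3 - <<'E'
from h import *
from workcell import env
s=env.state();print(s["ee_pos"],yawz(Rst(s)),s["time_s"],s["gripper_width"],s["force"])
E
```

```text
[ 511.39485422 -317.97954597   40.03613475] 57.73334053615208 6.0 16.00763561887635 [-0.23900771  0.46296048  1.30798071]
```

send_rows:
  commands:
    - [[-0.15,0,0,0,0,0],[-0.4,0,0,0,0,0],[-0.7,0,0,0,0,0],[-1,0,0,0,0,0]]

```text
time_s: 6.5
ee_pos: [511.4, -318.0, 141.7]
ee_rot: [-82.8, 90.0, -25.1]
force: [1.1, 0.2, -0.5]
gripper_width: 15.8
```

send_rows:
  commands:
    - [[-0.3,0,0,0,0,0],[-0.6,0,0,-0.02,0,0],[-0.8,0,0,-0.045,0,0],[-0.85,0,0,-0.065,0,0],[-0.85,0,0,-0.0705,0,0],[-0.85,0,0,-0.0705,0,0]]

```text
time_s: 7.25
ee_pos: [511.1, -317.8, 224.8]
ee_rot: [52.7, 90.0, 135.7]
force: [0.3, 0.1, -0.5]
gripper_width: 15.9
```

```bash
python3 - <<'E'
from h import *
plan((539.3,193.9,190),83.1)
E
```

```text
at [ 511.1 -317.8  224.8] yaw 83.03 t 7.25 w 15.9
move [0.3501, 0.3404, 5.1135, -0.0002, 0.0001, -0.0001]
```

send_rows:
  commands:
    - [[0,0.02,0.15,0,0,0],[0,0.04,0.5,0,0,0],[0,0.07,1,0,0,0]]

```text
time_s: 7.62
ee_pos: [516.1, -216.5, 224.4]
ee_rot: [42.5, 89.9, 125.5]
force: [0.7, 0.4, -0.2]
gripper_width: 16.0
```

send_rows:
  commands:
    - [[0,0.035,0.5,0,0,0],[0,0.07,1,0,0,0]]

```text
time_s: 7.88
ee_pos: [520.8, -115.3, 224.7]
ee_rot: [41.5, 89.9, 124.6]
force: [0.6, 0.5, -0.4]
gripper_width: 15.7
```

send_rows:
  commands:
    - [[0,0.035,0.5,0,0,0],[0,0.07,1,0,0,0]]

```text
time_s: 8.12
ee_pos: [525.7, -15.2, 224.8]
ee_rot: [50.1, 90.0, 133.2]
force: [-0.7, -0.1, -0.9]
gripper_width: 15.7
```

send_rows:
  commands:
    - [[0,0.035,0.4,0,0,0],[0,0.07,0.75,0,0,0],[0,0.07,1,0,0,0]]

```text
time_s: 8.5
ee_pos: [530.4, 84.8, 224.7]
ee_rot: [73.4, 89.9, 156.6]
force: [-0.1, -0.1, 0.1]
gripper_width: 15.9
```

send_rows:
  commands:
    - [[0.05,0.03,0.3,0,0,0],[0.15,0.06,0.6,0,0,0],[0.25,0.06,0.85,0,0,0],[0.35,0.06,1,0,0,0],[0.35,0.06,1,0,0,0],[0.35,0.06,1,0,0,0],[0.35,0.06,1,0,0,0]]

```text
time_s: 9.38
ee_pos: [537.7, 181.8, 190.5]
ee_rot: [-75.1, 90.0, 8.0]
force: [-0.2, -0.5, -0.2]
gripper_width: 15.6
```

```bash
python3 - <<'E'
from h import *
from workcell import env
plan((539.3,193.9,134),83.1)
for n in("wrist","side"):
    c=env.get_calibration(n); p,d=env.grab_frame(n)
    np.savez(n[0]+"3.npz",rgb=p,d=d,**c); cv2.imwrite(f"pics/{n[0]}3.png",p[:,:,::-1])
    if n=="side": cv2.imwrite("pics/s3c.png",cv2.resize(p[60:220,220:420,::-1],None,fx=4,fy=3.7))
    else: cv2.imwrite("pics/w3c.png",cv2.resize(p[120:320,220:420,::-1],None,fx=3,fy=3))
E
```

```text
at [537.7 181.8 190.5] yaw 83.05 t 9.38 w 15.6
move [0.5649, -0.0004, 0.1223, -0.0001, 0.0, 0.0001]
```

View pics/w3c.png

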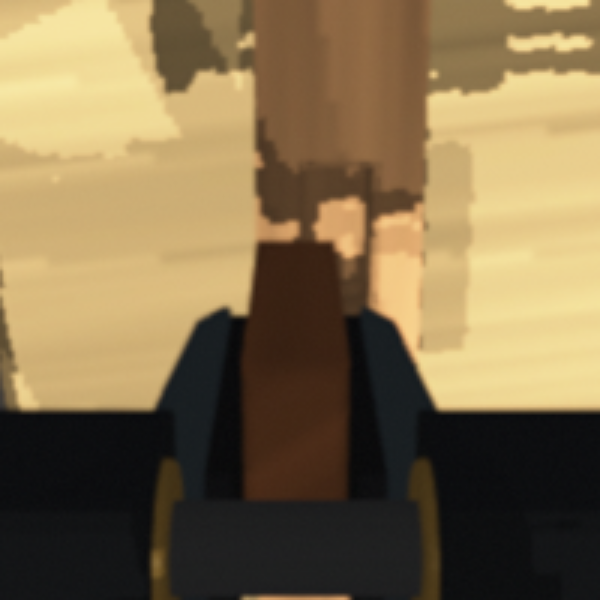

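View pics/s3c.png

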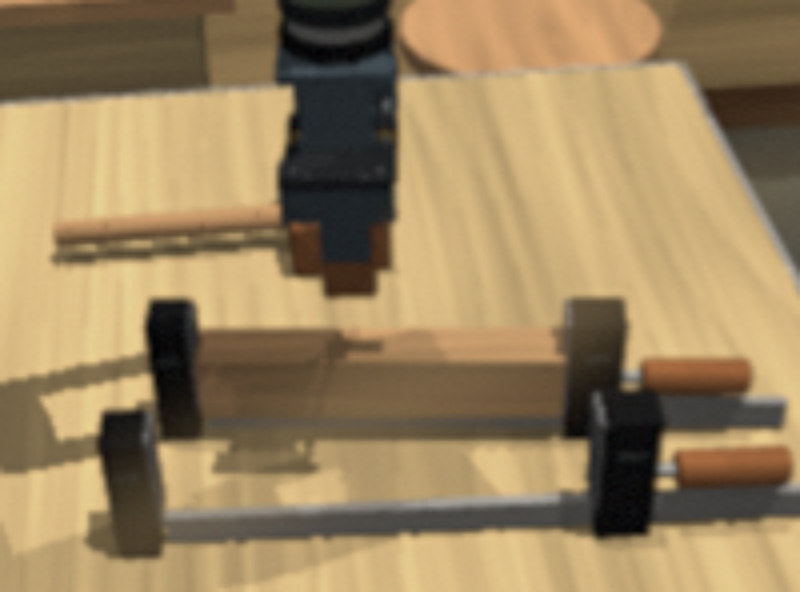

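```bash
python3 - <<'E'
from h import *
from workcell import env
f=np.load("w3.npz"); s=env.state(); R=Rst(s);p=s["ee_pos"]
W=cloud(f["d"],f)
for v in (196,198,199,200,201,202,205,215,225,235,245,255): print(v,((W[v,318]-p)@R).round(1))
for u,v in((306.2,200),(331.2,200),(318.5,200)): print(((pix2z(u,v,p[2]-40,f)-p)@R).round(2))
for v,z in((238,-36),(238,-36)): print(((pix2z(318.5,v,p[2]+z,f)-p)@R).round(2))
# face y in tool frame
q=W[205:280,308:328].reshape(-1,3); t=(q-p)@R; k=(t[:,0]<35); 
for v in range(204,286,10): print(v, np.nanmedian((W[v,310:326]-p)@R,axis=0).round(2))
E
```

```text
196 [97.6  4.2  0. ]
198 [99.8  1.9  0.1]
199 [1.001e+02 1.000e+00 1.000e-01]
200 [99.8  0.2  0.1]
201 [32.4 19.5 -0. ]
202 [32.1 19.  -0. ]
205 [nan nan nan]
215 [ 6.4 19.5 -0.1]
225 [-8.9 19.5 -0.1]
235 [-22.5  19.7  -0.1]
245 [-30.3  18.2  -0.1]
255 [-31.1  13.8  -0.1]
[39.98 17.93 -7.47]
[39.99 17.94  8.3 ]
[39.99 17.94  0.29]
[36.   -6.24  0.31]
[36.   -6.24  0.31]
204 [26.29 19.53 -0.34]
214 [ 8.41 19.37 -0.33]
224 [-7.31 19.45 -0.33]
234 [-20.69  19.5   -0.33]
244 [-29.3   18.25  -0.32]
254 [-31.44  14.43  -0.32]
264 [-31.3    9.52  -0.32]
274 [-31.35   4.61  -0.31]
284 [-30.96  -0.65  -0.31]
```

send_rows:
  commands:
    - [[0.05,0,0.08,0,0,0],[0.2,0,0.122,0,0,0],[0.38,0,0.122,0,0,0],[0.48,0,0.122,0,0,0],[0.48,0,0.122,0,0,0],[0.48,0,0.122,0,0,0]]

```text
time_s: 10.22
ee_pos: [539.4, 194.8, 142.3]
ee_rot: [-60.5, 89.9, 22.6]
force: [0.0, -0.1, -0.5]
gripper_width: 15.8
```

```bash
python3 - <<'E'
from h import *
from workcell import env
plan((539.3,193.9,96),83.1)
p,d=env.grab_frame("wrist"); cv2.imwrite("pics/w4c.png",cv2.resize(p[120:320,220:420,::-1],None,fx=3,fy=3))
E
```

```text
at [539.4 194.8 142.3] yaw 83.11 t 10.22 w 15.8
move [0.4631, 0.0002, -0.009, 0.0, 0.0001, 0.0001]
```

View pics/w4c.png

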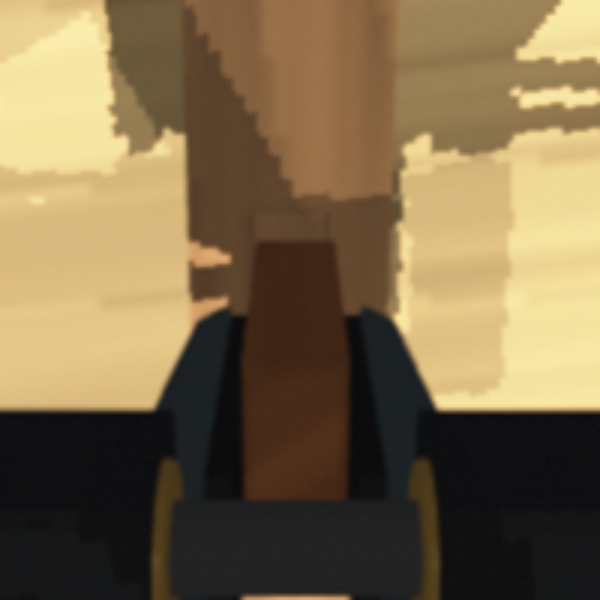

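send_rows:
  commands:
    - [[0.03,0,-0.008,0,0,0],[0.07,0,-0.008,0,0,0],[0.1,0,-0.008,0,0,0],[0.14,0,-0.008,0,0,0],[0.18,0,-0.008,0,0,0],[0.22,0,-0.008,0,0,0]]

```text
time_s: 11.02
ee_pos: [538.9, 193.8, 119.6]
ee_rot: [83.6, 90.0, 166.7]
force: [0.6, -1.2, -0.6]
gripper_width: 15.4
```

send_rows:
  commands:
    - [[0.04,0,0,0,0,0],[0.08,0,0,0,0,0],[0.12,0,0,0,0,0],[0.16,0,0,0,0,0],[0.19,0,0,0,0,0],[0.215,0,0,0,0,0],[0.23,0,0,0,0,0],[0.23,0,0,0,0,0]]

```text
time_s: 12.02
ee_pos: [538.9, 193.8, 96.9]
ee_rot: [53.0, 90.0, 136.1]
force: [-0.4, -0.3, -0.0]
gripper_width: 15.9
```

send_rows:
  commands:
    - [[0.005,0,0,0,0,0],[0.01,0,0,0,0,0],[0.01,0,0,0,0,0]]

```text
time_s: 12.4
ee_pos: [539.0, 193.8, 96.0]
ee_rot: [-50.0, 90.0, 33.1]
force: [-0.2, 0.1, -0.8]
gripper_width: 15.8
```

send_rows:
  commands:
    - [[0.005,0,0,0,0,0],[0.008,0,0,0,0,0],[0.008,0,0,0,0,0]]

```text
time_s: 12.78
ee_pos: [539.0, 193.8, 96.0]
ee_rot: [-58.7, 90.0, 24.4]
force: [-1.4, -0.4, 5.9]
gripper_width: 15.6
```

send_rows:
  commands:
    - [[0.008,0,0,0,0,0],[0.008,0,0,0,0,0]]

```text
time_s: 13.02
ee_pos: [539.0, 193.8, 96.0]
ee_rot: [-61.7, 89.9, 21.4]
force: [-3.4, -1.3, 9.7]
gripper_width: 16.0
```

send_rows:
  commands:
    - [[-0.01,0,0,0,0,0],[-0.01,0,0,0,0,0]]

```text
time_s: 13.28
ee_pos: [539.0, 193.9, 96.0]
ee_rot: [-56.2, 90.0, 26.9]
force: [-0.7, -0.3, 7.0]
gripper_width: 16.0
```

Firm contact with the tip at 96.0, which is the seated height. I'll release it, opening part way, then rise.

send_rows:
  commands:
    - [[0,0,0,0,0,0],[0,0,0,0,0,0],[0,0,0,0,0,0],[0,0,0,0,0,0],[0,0,0,0,0,0]]
  jaw: 0

```text
time_s: 13.9
ee_pos: [538.9, 193.8, 95.3]
ee_rot: [52.6, 90.0, 135.7]
force: [-0.2, -0.1, -0.3]
gripper_width: 45.6
```

send_rows:
  commands:
    - [[-0.1,0,0,0,0,0],[-0.35,0,0,0,0,0],[-0.7,0,0,0,0,0],[-1,0,0,0,0,0]]

```text
time_s: 14.4
ee_pos: [539.2, 193.9, 197.4]
ee_rot: [-61.4, 89.9, 21.8]
force: [0.3, 0.2, -0.1]
gripper_width: 45.9
```

send_rows:
  commands:
    - [[-0.25,0,0,0,0,0],[-0.35,0,0,0,0,0],[-0.4,0,0,0,0,0],[-0.4,0,0,0,0,0],[-0.4,0,0,0,0,0],[-0.4,0,0,0,0,0]]
  jaw: -1

```text
time_s: 15.15
ee_pos: [538.6, 193.7, 234.6]
ee_rot: [111.1, 89.9, -165.8]
force: [0.1, -0.1, 0.6]
gripper_width: 91.1
```

```bash
python3 - <<'E'
from h import *
from workcell import env
s=env.state();print(s["ee_pos"],yawz(Rst(s)),s["time_s"],s["gripper_width"],s["force"])
for n in("wrist","side"):
    c=env.get_calibration(n); p,d=env.grab_frame(n)
    np.savez(n[0]+"5.npz",rgb=p,d=d,**c)
    if n=="side": cv2.imwrite("pics/s5c.png",cv2.resize(p[60:220,220:420,::-1],None,fx=4,fy=3.7))
    else: cv2.imwrite("pics/w5.png",p[:,:,::-1])
f=np.load("w5.npz"); W=cloud(f["d"],f)
m=np.zeros((400,640),bool); m[130:260,280:360]=True; m&=(W[...,2]>121)&(W[...,2]<132); q=W[m]
print(len(q),np.median(q[:,2]),cv2.minAreaRect(q[:,:2].astype(np.float32)))
L=[];R=[];C=[]
ys,xs=np.where(m)
for v in range(ys.min()+3,ys.max()-2,3):
    u=xs[ys==v]; L.append(pix2z(u.min()-.5,v,126,f)[:2]);R.append(pix2z(u.max()+.5,v,126,f)[:2])
for E in(L,R,(np.array(L)+R)/2):
    vx,vy,_,_=cv2.fitLine(np.array(E,np.float32),cv2.DIST_L2,0,.01,.01).ravel();print("ang",np.degrees(np.arctan(vy/vx)))
print(ys.min(),ys.max())
r=W[60:120,300:335].reshape(-1,3); print("rail z",np.nanmedian(r[:,2]))
E
```

```text
[538.64172729 193.73165986 234.58307586] 83.11150155245895 15.15 91.08448214061576 [ 0.12615088 -0.08532568  0.62601122]
868 126.81518340833719 ((538.9422607421875, 194.6142578125), (15.409717559814453, 39.57155990600586), 83.38251495361328)
ang -7.217788
ang -6.345123
ang -6.7821126
174 219
rail z 91.14394683082622
```

View pics/w5.png

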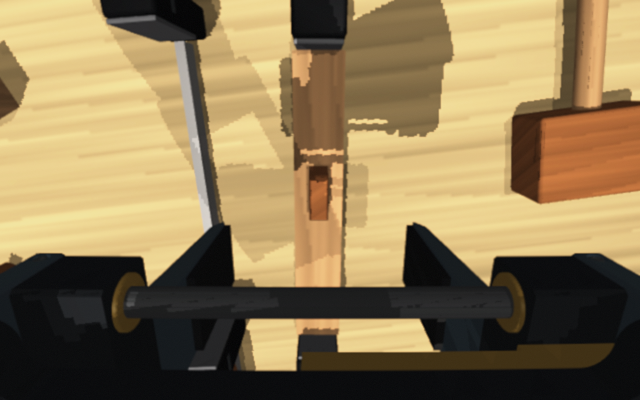

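View pics/s5c.png

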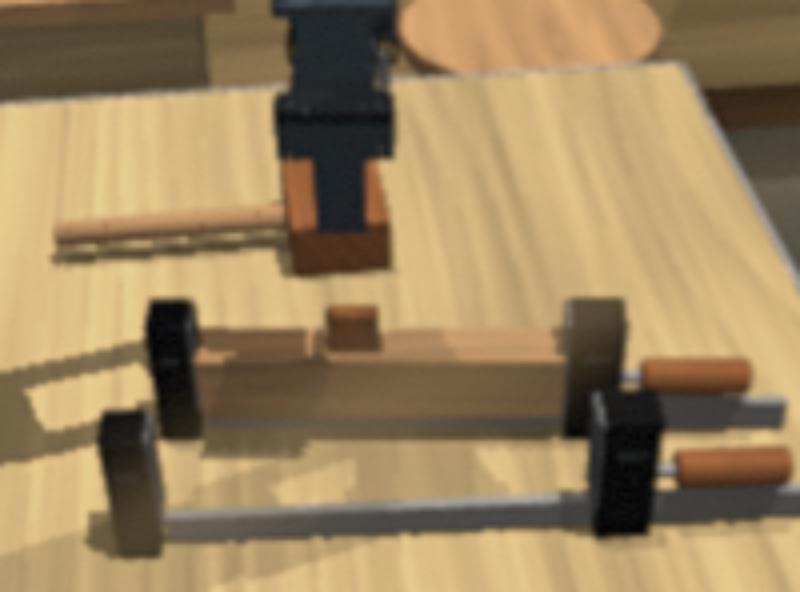

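```bash
python3 - <<'E'
from h import *
plan((416,-172,250),19.6)
E
```

```text
at [538.8 193.8 234.9] yaw 83.11 t 15.25 w 91.3
move [-0.1493, 0.7803, -3.7785, 0.1764, -0.0001, -0.0001]
```

send_rows:
  commands:
    - [[-0.05,0.05,-0.15,0,0,0],[-0.1,0.1,-0.5,0,0,0],[-0.15,0.2,-1,0,0,0]]

```text
time_s: 15.62
ee_pos: [506.6, 95.8, 250.7]
ee_rot: [-116.9, 90.0, -33.7]
force: [0.7, 0.1, 0.4]
gripper_width: 90.9
```

send_rows:
  commands:
    - [[0,0.1,-0.5,0,0,0],[0,0.2,-1,0,0,0]]

```text
time_s: 15.88
ee_pos: [474.0, -2.0, 250.9]
ee_rot: [-112.0, 89.9, -28.9]
force: [-0.2, 0.3, -0.4]
gripper_width: 91.4
```

send_rows:
  commands:
    - [[0,0.1,-0.5,0,0,0],[0,0.2,-1,0,0,0]]

```text
time_s: 16.12
ee_pos: [441.9, -98.8, 250.9]
ee_rot: [-117.7, 89.9, -34.6]
force: [-0.2, -0.9, 0.7]
gripper_width: 91.1
```

send_rows:
  commands:
    - [[0,0.08,-0.35,0.02,0,0],[0,0.15,-0.65,0.045,0,0],[0,0.18,-0.78,0.07,0,0],[0,0.18,-0.78,0.1,0,0],[0,0.18,-0.78,0.128,0,0],[0,0.18,-0.78,0.155,0,0],[0,0.18,-0.78,0.17,0,0],[0,0.18,-0.78,0.1764,0,0],[0,0.18,-0.78,0.1764,0,0],[0,0.18,-0.78,0.1764,0,0]]

```text
time_s: 17.38
ee_pos: [415.7, -172.3, 250.5]
ee_rot: [-56.0, 90.0, -36.4]
force: [-0.0, 0.6, 0.8]
gripper_width: 91.1
```

```bash
python3 - <<'E'
from h import *
from workcell import env
s=env.state();print(s["ee_pos"],yawz(Rst(s)),s["time_s"],s["gripper_width"],s["qpos"].round(1))
c=env.get_calibration("wrist"); p,d=env.grab_frame("wrist")
np.savez("w6.npz",rgb=p,d=d,**c); cv2.imwrite("pics/w6.png",p[:,:,::-1])
f=np.load("w6.npz"); W=cloud(f["d"],f)
m=np.zeros((400,640),bool); m[100:280,240:400]=True; m&=(W[...,2]>125)&(W[...,2]<140); q=W[m]
print(len(q),np.median(q[:,2]),cv2.minAreaRect(q[:,:2].astype(np.float32)))
E
```

```text
[ 415.74223744 -172.27130974  250.54014198] 19.62317343711079 17.375 91.14199481879577 [-24.    5.6 101.   -0.   73.4 -43.6]
2709 131.0149999651381 ((415.2016906738281, -171.50531005859375), (45.369266510009766, 60.355045318603516), 19.649370193481445)
```

View pics/w6.png

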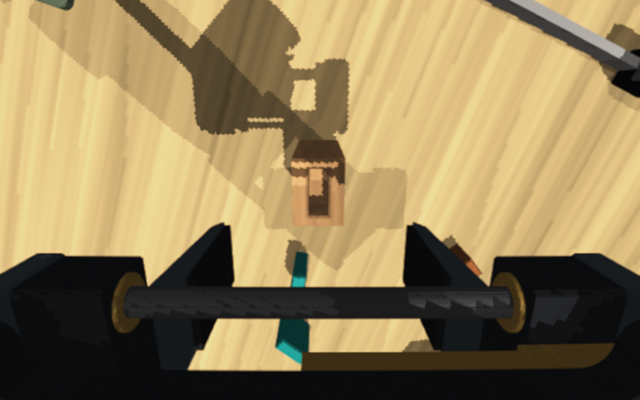

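send_rows:
  commands:
    - [[0.2,0.01,0,0,0,0],[0.5,0.01,0,0,0,0],[0.8,0.01,0,0,0,0],[0.95,0.01,0,0,0,0],[0.95,0.01,0,0,0,0]]

```text
time_s: 18.05
ee_pos: [415.0, -170.9, 154.4]
ee_rot: [135.6, 89.8, 155.2]
force: [0.7, 0.3, -0.9]
gripper_width: 91.4
```

send_rows:
  commands:
    - [[0.25,0,0,0,0,0],[0.5,0,0,0,0,0],[0.7,0,0,0,0,0],[0.82,0,0,0,0,0],[0.85,0,0,0,0,0],[0.85,0,0,0,0,0],[0.85,0,0,0,0,0]]

```text
time_s: 18.92
ee_pos: [416.4, -171.4, 71.0]
ee_rot: [-39.3, 89.9, -19.7]
force: [0.4, -0.3, -0.9]
gripper_width: 91.2
```

```bash
python3 - <<'E'
from h import *
plan((415.3,-171.5,70),19.65)
E
```

```text
at [ 416.4 -171.4   71. ] yaw 19.61 t 18.93 w 91.2
move [0.0102, 0.0025, -0.0105, -0.0001, 0.0002, 0.0002]
```

send_rows:
  commands:
    - [[0,0,-0.01,0,0,0],[0,0,-0.01,0,0,0],[0,0,-0.01,0,0,0],[0,0,-0.01,0,0,0],[0,0,-0.01,0,0,0],[0,0,-0.01,0,0,0],[0,0,-0.01,0,0,0],[0,0,-0.01,0,0,0]]
  jaw: 1
  force: 40

```text
time_s: 19.92
ee_pos: [414.9, -171.5, 70.3]
ee_rot: [6.8, 90.0, 26.5]
force: [-0.2, 0.2, -0.7]
gripper_width: 44.9
```

```bash
python3 - <<'E'
from h import *
from workcell import env
plan((415.3,-171.5,70),19.65); s=env.state(); print(s["force"])
c=env.get_calibration("wrist"); p,d=env.grab_frame("wrist")
np.savez("w7.npz",rgb=p,d=d,**c); cv2.imwrite("pics/w7.png",p[:,:,::-1])
E
```

```text
at [ 414.9 -171.5   70.3] yaw 19.61 t 19.93 w 44.9
move [0.0031, -0.0014, 0.0035, -0.0001, 0.0, -0.0]
[-0.21325003  0.18983721 -0.66482541]
```

View pics/w7.png

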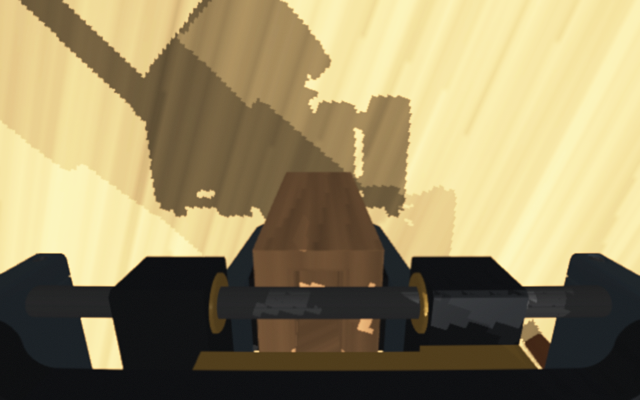

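```bash
python3 - <<'E'
from h import *
f=np.load("w7.npz");W=cloud(f["d"],f)
p=np.array([414.9,-171.5,70.3]);R=Rdown(19.61)
for v in (176,185,195,205,215,225,235,245): 
    row=(W[v]-p)@R; k=abs(row[:,1]-30)<6; u=np.where(k)[0]; u=u[(u>230)&(u<400)]
    print(v,np.nanmedian(row[u],axis=0).round(2),u.min(),u.max(),row[u.min()].round(1),row[u.max()].round(1))
row=(W[180:240,300:340]-p)@R
A=row.reshape(-1,3);A=A[~np.isnan(A[:,0])&(abs(A[:,1]-30)<5)]
print("tilt slope dy/dx",np.polyfit(A[:,0],A[:,1],1),"yaw dy/dz",np.polyfit(A[:,2],A[:,1],1))
E
```

```text
176 [68.65 26.77 -2.55] 231 399 [ 68.5  26.8 -61.7] [69.5 26.6 56.6]
185 [30.67 29.72 -0.28] 281 356 [ 30.4  29.8 -22.6] [30.4 29.8 22. ]
195 [ 8.56 29.73 -0.32] 277 360 [  8.7  29.7 -22.5] [ 8.7 29.7 21.9]
205 [-9.28 29.67 -0.35] 272 365 [ -9.   29.6 -23. ] [-9.  29.6 22.3]
215 [-24.26  29.67  -0.38] 268 369 [-24.9  29.9 -22.8] [-24.4  29.7  22.1]
225 [-36.88  29.65  -0.4 ] 264 373 [-37.1  29.7 -22.8] [-37.1  29.8  22. ]
235 [-47.59  29.61  -0.61] 259 377 [-47.2  29.4 -23.2] [-49.   30.2  21.7]
245 [-57.05  29.62  -0.44] 255 382 [-57.2  29.7 -23. ] [-57.2  29.7  22.1]
tilt slope dy/dx [9.48709427e-04 2.96829225e+01] yaw dy/dz [1.62032545e-03 2.96711421e+01]
```

send_rows:
  commands:
    - [[-0.1,0,0,0,0,0],[-0.3,0,0,0,0,0],[-0.6,0,0,0,0,0],[-0.9,0,0,0,0,0],[-1,0,0,0,0,0]]

```text
time_s: 20.6
ee_pos: [415.6, -171.8, 172.2]
ee_rot: [-42.9, 89.8, -23.3]
force: [0.5, 0.4, -2.5]
gripper_width: 45.0
```

send_rows:
  commands:
    - [[-0.3,0,0,0,0,0],[-0.6,0,0,-0.02,0,0],[-0.75,0,0,-0.045,0,0],[-0.8,0,0,-0.07,0,0],[-0.8,0,0,-0.095,0,0],[-0.8,0,0,-0.12,0,0],[-0.8,0,0,-0.145,0,0],[-0.8,0,0,-0.165,0,0],[-0.8,0,0,-0.1765,0,0],[-0.8,0,0,-0.1765,0,0],[-0.8,0,0,-0.1765,0,0]]

```text
time_s: 21.98
ee_pos: [414.5, -171.4, 249.9]
ee_rot: [70.5, 89.9, 153.6]
force: [-0.1, -0.3, -2.4]
gripper_width: 44.9
```

```bash
python3 - <<'E'
from h import *
from workcell import env
plan((539.1,194.1,240),83.15); s=env.state(); print(s["force"],s["qpos"].round(1))
c=env.get_calibration("wrist"); p,d=env.grab_frame("wrist")
np.savez("w8.npz",rgb=p,d=d,p=s["ee_pos"],R=Rst(s),**c); cv2.imwrite("pics/w8.png",p[:,:,::-1])
f=np.load("w8.npz");W=cloud(f["d"],f); R=Rst(s);p=s["ee_pos"]
for v in (174,176,185,205,225,235): 
    row=(W[v]-p)@R; k=abs(row[:,1]-30)<6; u=np.where(k)[0]; u=u[(u>230)&(u<400)]
    if len(u):print(v,np.nanmedian(row[u],axis=0).round(2),u.min(),u.max(),row[u.min()].round(1),row[u.max()].round(1))
E
```

```text
at [ 414.5 -171.4  249.9] yaw 83.09 t 21.98 w 44.9
move [0.0994, -0.7968, 3.778, -0.0002, 0.0001, -0.0002]
[-0.07948182 -0.26643028 -2.42985831] [ -23.9    5.5  101.2    0.    73.4 -107. ]
174 [61.52 30.03  0.46] 286 351 [ 62.6  29.8 -21.7] [60.3 30.3 22.5]
176 [55.33 30.02  0.44] 285 352 [ 55.6  29.9 -21.8] [55.1 30.1 22.6]
185 [30.82 30.02  0.08] 281 356 [ 30.8  30.  -22. ] [30.3 30.2 22.7]
205 [-9.31 30.06  0.28] 272 365 [ -9.8  30.2 -22.3] [-9.2 30.1 22.9]
225 [-36.96  30.1    0.2 ] 264 373 [-36.5  29.9 -22.3] [-37.1  30.2  22.6]
235 [-47.64  30.05  -0.4 ] 259 377 [-48.8  30.5 -22.3] [-47.8  30.1  22.5]
```

send_rows:
  commands:
    - [[0,-0.04,0.12,0,0,0],[0,-0.1,0.4,0,0,0],[0,-0.15,0.7,0,0,0],[0,-0.2,1,0,0,0]]

```text
time_s: 22.52
ee_pos: [447.0, -73.0, 250.3]
ee_rot: [-23.2, 90.0, 59.9]
force: [1.4, -1.0, -2.4]
gripper_width: 44.9
```

send_rows:
  commands:
    - [[0,-0.07,0.33,0,0,0],[0,-0.14,0.66,0,0,0],[0,-0.2,1,0,0,0]]

```text
time_s: 22.9
ee_pos: [478.8, 24.2, 250.3]
ee_rot: [-26.5, 90.0, 56.6]
force: [0.3, -0.6, -3.3]
gripper_width: 44.7
```

send_rows:
  commands:
    - [[0,-0.07,0.33,0,0,0],[0,-0.14,0.66,0,0,0],[0,-0.2,1,0,0,0]]

```text
time_s: 23.28
ee_pos: [510.4, 121.2, 250.3]
ee_rot: [2.5, 90.0, 85.6]
force: [0.5, -0.1, -3.0]
gripper_width: 44.8
```

send_rows:
  commands:
    - [[0,-0.08,0.3,0,0,0],[0,-0.14,0.55,0,0,0],[0,-0.19,0.7,0,0,0],[0,-0.2,0.77,0,0,0],[0,-0.2,0.77,0,0,0],[0,-0.2,0.77,0,0,0],[0,-0.2,0.77,0,0,0]]

```text
time_s: 24.15
ee_pos: [539.2, 192.6, 250.6]
ee_rot: [-87.0, 90.0, -3.9]
force: [-0.2, -0.9, -1.9]
gripper_width: 44.7
```

```bash
python3 - <<'E'
from h import *
from workcell import env
plan((539.1,194.1,206.3),83.15); s=env.state(); print(s["force"],s["ee_rot"])
c=env.get_calibration("side"); p,d=env.grab_frame("side")
np.savez("s9.npz",rgb=p,d=d,**c); cv2.imwrite("pics/s9.png",cv2.resize(p[60:220,220:420,::-1],None,fx=4,fy=3.7))
W=cloud(d.astype(float),c)
q=W[90:160,280:330]
E
```

```text
at [539.2 192.6 250.6] yaw 83.09 t 24.15 w 44.7
move [0.4426, 0.0026, 0.0148, -0.0002, 0.0, 0.0]
[-0.15321532 -0.88893902 -1.8691183 ] [-87.01993862  89.98768782  -3.9260221 ]
```

View pics/s9.png

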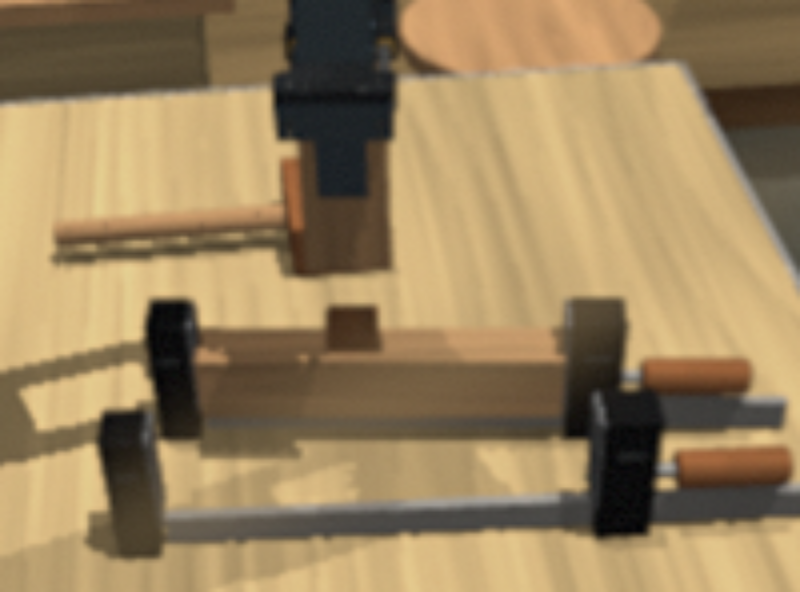

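send_rows:
  commands:
    - [[0.05,0,0.015,0,0,0],[0.15,0,0.015,0,0,0],[0.25,0,0.015,0,0,0],[0.33,0,0.015,0,0,0],[0.36,0,0.015,0,0,0],[0.36,0,0.015,0,0,0],[0.36,0,0.015,0,0,0],[0.36,0,0.015,0,0,0],[0.36,0,0.015,0,0,0]]

```text
time_s: 25.32
ee_pos: [539.6, 194.8, 214.6]
ee_rot: [-58.1, 90.0, 25.1]
force: [0.1, -0.6, -2.1]
gripper_width: 44.8
```

```bash
python3 - <<'E'
from h import *
from workcell import env
plan((539.1,194.1,206.3),83.15)
for n in ("side","wrist"):
    s=env.state();c=env.get_calibration(n); p,d=env.grab_frame(n)
    np.savez(n[0]+"10.npz",rgb=p,d=d,p=s["ee_pos"],R=Rst(s),**c)
    if n=="side": cv2.imwrite("pics/s10.png",cv2.resize(p[90:170,270:370,::-1],None,fx=8,fy=7,interpolation=cv2.INTER_NEAREST))
    else: cv2.imwrite("pics/w10.png",p[:,:,::-1])
f=np.load("s10.npz");W=cloud(f["d"],f)
for v in range(112,150,1): print(v,W[v,308].round(1), f["rgb"][v,308])
E
```

```text
at [539.6 194.8 214.6] yaw 83.15 t 25.32 w 44.8
move [0.083, 0.0038, -0.0075, -0.0, 0.0, 0.0001]
112 [544.2 159.3 256.9] [32 36 41]
113 [544.  158.  254.5] [30 36 39]
114 [543.8 157.1 251.9] [28 34 37]
115 [544.2 164.5 243.9] [30 34 39]
116 [543.7 158.6 244.5] [26 33 38]
117 [543.7 160.3 240.2] [29 34 38]
118 [543.6 159.7 237.4] [28 35 37]
119 [543.6 161.9 232.7] [32 35 39]
120 [543.8 165.5 227. ] [31 36 40]
121 [543.4 161.2 226.6] [27 33 38]
122 [543.2 160.5 223.7] [28 34 39]
123 [543.2 161.9 219.5] [46 42 40]
124 [543.8 172.  209.4] [70 55 40]
125 [543.6 171.7 206.2] [78 60 41]
126 [543.5 171.7 202.8] [81 62 43]
127 [543.3 170.7 200.1] [78 60 42]
128 [543.2 170.6 196.7] [78 60 41]
129 [543.2 171.4 192.8] [79 60 43]
130 [543.1 171.9 189. ] [79 62 44]
131 [543.  172.1 185.4] [79 61 42]
132 [542.8 170.8 182.9] [79 60 44]
133 [542.7 171.8 178.7] [77 60 43]
134 [542.8 174.6 173.2] [79 61 41]
135 [542.3 168.3 174.2] [77 58 41]
136 [542.3 170.7 168.9] [78 61 41]
137 [542.4 173.1 163.7] [81 62 44]
138 [542.  169.2 162.9] [82 62 44]
139 [542.1 173.5 156.3] [83 64 46]
140 [541.7 168.3 156.5] [84 64 45]
141 [541.9 172.8 149.6] [87 66 46]
142 [541.7 172.9 145.9] [84 62 44]
143 [543.1 195.  125.8] [73 52 34]
144 [542.5 188.2 127.2] [72 49 32]
145 [542.1 183.8 126.8] [74 49 33]
146 [542.  184.3 122.8] [74 51 32]
147 [542.3 191.  113.9] [76 53 36]
148 [541.9 185.7 114.2] [74 51 31]
149 [541.7 186.  110.2] [75 52 33]
```

View pics/s10.png

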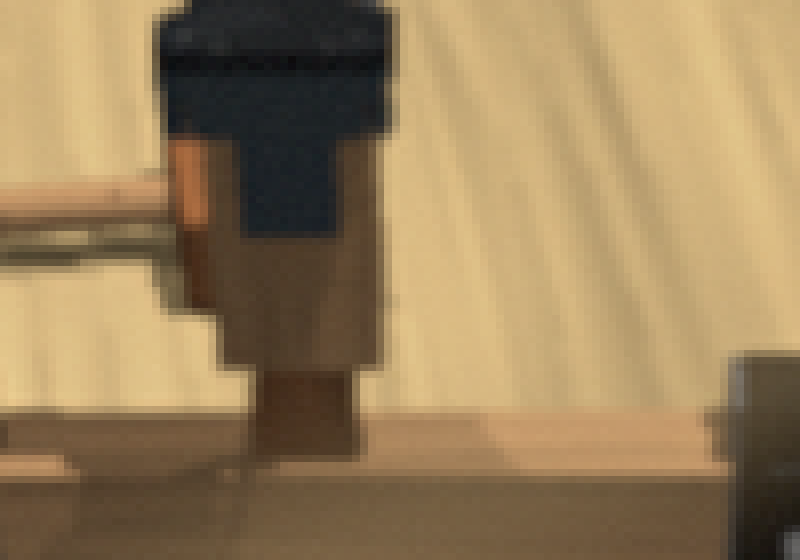

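View pics/w10.png

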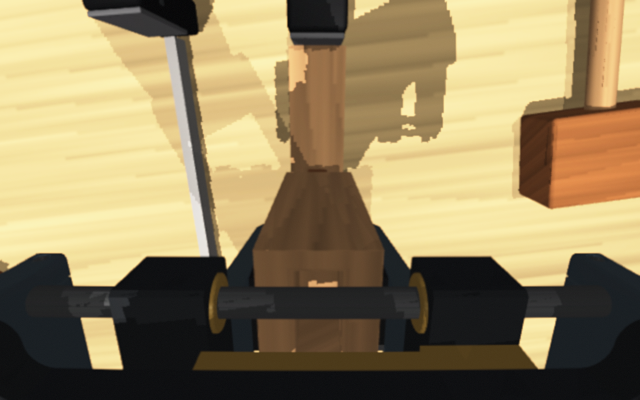

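send_rows:
  commands:
    - [[0.01,0.004,-0.007,0,0,0],[0.03,0.004,-0.007,0,0,0],[0.055,0.004,-0.007,0,0,0],[0.075,0.004,-0.007,0,0,0],[0.082,0.004,-0.007,0,0,0],[0.082,0.004,-0.007,0,0,0],[0.082,0.004,-0.007,0,0,0],[0.082,0.004,-0.007,0,0,0],[0.082,0.004,-0.007,0,0,0],[0.082,0.004,-0.007,0,0,0]]

```text
time_s: 26.68
ee_pos: [539.0, 194.1, 206.2]
ee_rot: [-36.9, 90.0, 46.3]
force: [-0.2, -0.2, -2.3]
gripper_width: 44.9
```

```bash
python3 - <<'E'
from h import *
from workcell import env
plan((539.1,194.1,206.3),83.15)
for n in ("side","wrist"):
    s=env.state();c=env.get_calibration(n); p,d=env.grab_frame(n)
    np.savez(n[0]+"11.npz",rgb=p,d=d,p=s["ee_pos"],R=Rst(s),**c)
    if n=="side": cv2.imwrite("pics/s11.png",cv2.resize(p[90:170,270:370,::-1],None,fx=8,fy=7,interpolation=cv2.INTER_NEAREST))
f=np.load("s11.npz");W=cloud(f["d"],f)
for v in range(141,152,1): print(v,W[v,308].round(1), f["rgb"][v,308])
f=np.load("w11.npz");W=cloud(f["d"],f);p=f["p"];R=f["R"]
for v in (172,180,195,215,235): 
    row=(W[v]-p)@R; k=abs(row[:,1]-30)<6; u=np.where(k)[0]; u=u[(u>230)&(u<400)]
    if len(u): a=np.polyfit(row[u,2],row[u,1],1) if len(u)>5 else 0; print(v,np.nanmedian(row[u],axis=0).round(2),row[u.min()].round(1),row[u.max()].round(1),a)
print("force",env.state()["force"])
# predicted tool-frame expected pixel positions in side camera of tenon top & divider bottom centres/edges
c=np.load("s11.npz"); a=np.radians(-6.85); X=np.array([np.cos(a),np.sin(a),0]);Y=np.array([-X[1],X[0],0])
o=p.copy();o[2]=0
print("div bottom front corners",proj([o-30*X-22.5*Y+[0,0,136],o+30*X-22.5*Y+[0,0,136]],c))
t=np.array([539.1,194.1,0]);print("tenon rail-level front",proj([t-20*X-8*Y+[0,0,90],t+20*X-8*Y+[0,0,90]],c))
E
```

```text
at [539.  194.1 206.2] yaw 83.15 t 26.68 w 44.9
move [-0.001, -0.0011, 0.0002, -0.0, 0.0, 0.0]
141 [541.9 172.9 149.5] [83 64 46]
142 [541.6 170.8 147.5] [85 66 46]
143 [541.3 168.5 145.6] [86 65 46]
144 [541.7 175.4 136.8] [88 68 49]
145 [542.2 185.3 125.7] [82 60 40]
146 [542.1 185.3 121.9] [76 52 32]
147 [541.8 182.3 120.6] [74 50 33]
148 [541.6 181.9 117.1] [74 50 31]
149 [541.6 184.4 111.4] [75 54 34]
150 [541.7 187.7 105.1] [75 54 35]
151 [541.4 184.5 103.8] [78 55 36]
172 [68.13 30.01  0.8 ] [ 68.1  30.  -21.5] [67.1 30.3 23. ] [1.58141906e-03 3.00135944e+01]
180 [43.57 30.07  0.38] [ 44.1  29.9 -22.1] [43.6 30.1 22.8] [5.13145956e-05 3.00492109e+01]
195 [8.830e+00 3.001e+01 3.000e-02] [  7.8  30.3 -21.8] [ 8.4 30.1 22.5] [1.29296978e-03 3.00351371e+01]
215 [-24.33  30.08   0.21] [-23.7  29.9 -22.4] [-23.6  29.8  22.8] [-7.24437839e-04  3.00672273e+01]
235 [-4.764e+01  3.005e+01 -4.000e-02] [-48.3  30.3 -22.4] [-46.1  29.4  22.8] [-4.15055999e-04  3.00597290e+01]
force [-0.45152287  1.29700245 -2.04681166]
div bottom front corners [[296.13142051 145.15717633]
 [316.49031444 145.02491111]]
tenon rail-level front [[300.47913509 154.3907726 ]
 [313.59956995 154.30773958]]
```

View pics/s11.png

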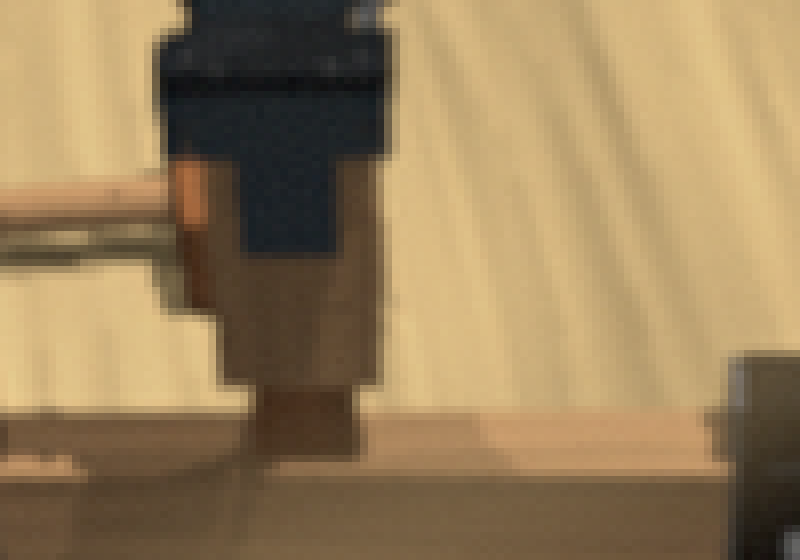

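```bash
python3 - <<'E'
from h import *
def edges(img,r0,r1,c0,c1):
    g=img[r0:r1].astype(float).sum(2).mean(0); d=np.abs(np.diff(g))
    out=[]
    for lo,hi in(c0,c1):
        w=d[lo:hi]; out.append((w*(np.arange(lo,hi)+1)).sum()/w.sum()) # edge between px i,i+1 -> coordinate i+.5 (px centre)
    return np.array(out)-.5
f=np.load("s11.npz"); s5=np.load("s5.npz")
a=np.radians(-6.85); X=np.array([np.cos(a),np.sin(a),0]);Y=np.array([-X[1],X[0],0])
for r in((136,140),(139,143)):
    e=edges(f["rgb"],*r,(294,300),(314,320)); print("div",e,e.mean())
for nm,im in(("s5",s5),("s11",f)):
    e=edges(im["rgb"],147,150,(299,305),(311,318)); print(nm,"tenon",e,e.mean())
p=f["p"].copy()
def mid(o,hy,hx,z): q=np.array([o[0],o[1],0]); return proj([q-hx*X-hy*Y+[0,0,z],q+hx*X-hy*Y+[0,0,z]],f)
print("pred div",mid(p,22.5,30,150)); print("pred ten",mid((539.1,194.1),8,20,110),mid((540.1,194.1),8,20,110)[0])
E
```

```text
div [296.57501589 317.36194814] 306.96848201807745
div [296.67211474 317.17463768] 306.92337621216075
s5 tenon [301.17660044 314.32155172] 307.7490760828195
s11 tenon [300.95016797 314.21546203] 307.5828150021157
pred div [[295.87945218 141.31675279]
 [316.3993837  141.18203771]]
pred ten [[300.17495737 149.16142168]
 [313.43905421 149.0762771 ]] [300.50571302 149.13508213]
```

```bash
python3 - <<'E'
from workcell import env
print(env.job_done()); s=env.state(); print(s["ee_pos"],s["time_s"],s["gripper_width"])
E
```

```text
the job is handed in; nothing more can be done
None
the job is handed in; nothing more can be done
```

The larger tenon is fully home in the clamped rail and released. The gripper is holding the drawer divider upright about 10 mm above it, with the mortise centred and the faces parallel to the rail's. I handed the job in at about 27 s.

- **Tenon:** it met firm resistance of about 10 N at the calculated seated depth. After release its top measured 35.7 mm above the rail, against a nominal 36 mm.
- **Height:** the divider's lower end is at about 135.9 mm by the arm's reading, against the tenon top at 126 mm nominal. That leaves a gap of about 9.9 mm, and the side camera agreed roughly. It never came lower than this, and there was no sign of contact.
- **Centring along the rail:** the side camera agreed with the arm's position to about 0.2 mm.
- **Centring across the rail:** this rests on the wrist camera alone, whose tenon readings spread by about 0.8 mm.
- **Faces:** the gripper sits at 83.15°. The wrist-camera angle fits put square to the rail between about 83.1° and 83.2°.

No check failed. The side camera's absolute positions were off by about 0.8 pixel, equally for the divider and the tenon, so I compared the two relative to each other. The spare clamp, glue, mallet, small tenon and turquoise pieces were not touched.

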